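Find the pushbutton that still snaps and lock it out

ROBOT

A 6-joint arm with a two-finger parallel gripper is mounted at the origin on the work surface. World frame = base frame: x ahead of the robot, y to its left, z up, the work surface at z = 0. Lengths are in m, angles in rad, forces in N, time in s.
With the tool pointing down it reaches from about 0.35 to 0.775 m from the base axis. Payload 5.5 kg.
Tool frame: the origin (TCP) lies between the finger pads; the fingertips stand env.nose_length ahead of it and the grasp point (between the pads) lies 8 mm behind it (env.nose_length is the distance from the TCP to the fingertips, in m); z points along the fingers, y is the direction in which the jaws open and shut (so a half turn about z gives the same grasp; the last joint's range is limited). The gripper opens to 85 mm and grips with 20 to 120 N. Pads are 22 mm wide; open, the fingers measure 114 mm over their backs; the gripper's body (76 mm by 85 mm) begins 54 mm behind the grasp point. The pads swing forward as they close: fully open they stand 13 mm farther back than shut.
Start: joints at [-1.466, 0.313, 0.046, 1.304, 0, 1.431], TCP at [0.139, -0.558, 0.242] pointing down, gripper open.
Joint ranges: [-2.76, 2.76], [-0.86, 1.69], [-1.03, 1.26], [-2.2, 2.34], [-1.47, 1.5], [-3.14, 3.14]. Speed limits (rad/s): [2.57, 2.57, 3.14, 3.14, 3.14, 3.14].

INTERFACE

Orientations are given as a unit quaternion [w, x, y, z].
In Python, from workcell import env gives the robot as it stands. The module is installed in compiled form; this text tells all that it offers.
- The arm moves only by the shell command python3 -m creep 'ROWS' [FORCE]. ROWS is a JSON object of lists of equal length, an entry for each row: "hand": the finger opening in mm, from 0 to 85.4; "delta_pos": the shift along the tool's x, y, z scaled (see below), a list of three; "turn": the turn about the tool's z scaled (see below). In form: {"hand": [hand, ...], "delta_pos": [[dx, dy, dz], ...], "turn": [turn, ...]}. A call has exactly 5 rows; each row shifts and turns the commanded pose from where the row before left it, along the tool's axes as they then stand; what a row does not reach is not made up. The controller multiplies each number of a shift by 0.8 m and each number of a turn by 5 degrees. A row lasts 1/12 s, in which the tool goes at most 41.7 mm and 7.16 degrees, less where a joint would pass 70% of its speed; a pose out of reach is approached as far as the arm can. A call with a number of a shift or a turn outside -1 to 1 is refused whole. A call with a gripper value outside its range is refused whole. The fingers move at their own pace and stop on an object; FORCE is the grip in N (left out, the last holds). Time passes only in rows, so rows that do not move let the fingers close, or fill a call up. It gives the time, the measured TCP pose, the force and the opening at its end, in the units of the state.
- env.get_state(): the state, without advancing time (a new reading comes with each control period).
- env.read_camera(name): name is "scene" or "top" or "wrist"; returns a dict with "pixels" (400x640x3 uint8, red, green, blue), "depth" (400x640 float32, m along the optical axis (not along the pixel's ray), 0 where there is no reading), "fx", "fy", "cx", "cy" (pixels), "origin" and "orientation" of the camera in the world. Camera axes: x right, y down, z forward; pixel columns grow to the right and rows downward; lengths in m; the calibration is good to about 2 mm. A picture is of the moment at which its call begins.
- env.hand_in(): hands the job in, once; it reports no verdict.
Trained networks look in the newest picture that a camera, given by its name, has taken for a name from the list of things; names that differ only in an ending like _2 or _b are one class to them, and where a whole thing is asked for, a point or a joint stands for the part that bears it (a point fixed in the world has none). Each returns a list of dicts, best first, with "score" (0 to 1); they miss things now and then, are a little off and sometimes report something else, mostly with a low value. They report only what shows in the picture. A call takes as long as a camera call. They do not tell look-alikes from the thing itself.
- env.find_in(camera, target): "location" ([row, column] in pixels, amid what is visible of it).
- env.pinpoint(camera, target): "location" ([row, column] in pixels: a listed point, or the origin of a listed thing).
The state is a dict: "clock": time; "joint_pos": joint angles; "qvel": joint speeds; "tau": joint torques, N m; "tcp_pos": TCP position; "orientation": TCP orientation; "wrist_force": force on the tool from outside, world axes, zero at the start; "ft_torque": the same for the moment, N m; "finger_gap": finger opening in m.
Only numpy, scipy, OpenCV 4.12 (cv2) and the standard library are available. Lean on these libraries where they do the work, as an engineer would, in place of code of your own. Each camera call takes 0.05 s, during which the arm holds its last target.

TASK

Only one of the four black pushbuttons on the control box still has its snap; the others have gone soft. Press them slowly in turn until you feel one break over and drop down, giving up on a soft one before you lean on it with more than 8 N. Then set the aluminium lockout cap over the button that went down, flat on the panel, let go of it, and leave the other things on the bench where they are.

Things in the scene. Friction and masses are not known exactly. Their poses are not given: they have to be found in the camera images.
- panel: Low off-white sheet-metal control box, fixed on the table, 180 x 330 x 50 mm (x, y, z of its own frame); origin at the centre of its underside, its own y along the row of four buttons; its flat top is 50 mm above the table. Two green terminal strips stand 10 mm high along the far (+x) edge of the top.
- key_1: Black round pushbutton, 24 mm diameter, upright in the panel's top; origin at the centre of its top face, which at rest stands 15 to 16 mm above the panel's top. Full travel 10 mm. Which of the four buttons still snaps differs every time and cannot be seen.
- key_2: Second such button, same look. All four begin alike: a slack of 0 to 4.5 mm (unknown, different in each) at 0.2 to 0.5 N, then 2 N more per mm. The sound one breaks over at about 5 N: the force is suddenly lost, it drops by itself and stays down, its top 6 mm above the panel. Below is a hard stop.
- key_3: Third such button, same look. A soft one never breaks over: it pushes back ever harder, 2 N per mm, and comes up again when let go; if it has not broken over by 6 N it is soft. More than 8 N damages a button.
- key_4: Fourth such button, same look as the others.
- place_1 (a point): Centre of button 1's place, on the panel's top surface (50 mm above the table); a steel collar of 31 mm outer diameter and 3 mm height surrounds the button. Neighbouring places are 75 mm apart.
- place_2 (a point): Centre of button 2's place, on the panel's top surface (50 mm above the table); a steel collar of 31 mm outer diameter and 3 mm height surrounds the button. Neighbouring places are 75 mm apart.
- place_3 (a point): Centre of button 3's place, on the panel's top surface (50 mm above the table); a steel collar of 31 mm outer diameter and 3 mm height surrounds the button. Neighbouring places are 75 mm apart.
- place_4 (a point): Centre of button 4's place, on the panel's top surface (50 mm above the table); a steel collar of 31 mm outer diameter and 3 mm height surrounds the button. Neighbouring places are 75 mm apart.
- cap_mid (a point): Centre (half-way up) of the loose aluminium lockout cap, 42.5 mm high, about 80 g, standing upright on the table, z its axis: a round skirt of 44 mm outer and 37 mm inner diameter, 12.5 mm high, open below (8.5 mm deep inside), and on it a round grip post, 20 mm diameter, 30 mm high.
- cap: The same cap; origin at the centre of its open underside. Over a button that is down it goes over the collar and stands flat on the panel; over one that is up it stands at least 5 mm proud.
- driver: Bystander, loose: a screwdriver, lying; origin in its length, handle towards its own -x. Leave it where it is.
- relay: Bystander, loose: a clear plug-in relay, 30 x 30 x 40 mm; origin at the centre of its underside. Leave it where it is.
- collar: Bystander, loose: a spare steel collar, 35 mm diameter, 8 mm high; origin at the centre of its underside. Leave it where it is.
- plug: Bystander, loose: a blue connector, 18 x 70 x 22 mm; origin at the centre of its underside. Leave it where it is.
- jar: Bystander, loose: a jar, 52 mm diameter, 70 mm high; origin at the centre of its underside. Leave it where it is.
- can: Bystander, loose: a can, 52 mm diameter, 150 mm high; origin at the centre of its underside. Leave it where it is.
Not all that is in view belongs to the job. What is shaped like the cap but blue or pink is not meant.

How it is judged:
On the way:
1. one button has broken over and is down (z of any of key_1, key_2, key_3, key_4 in the frame of panel below 0.057 m), for 0.2 s.
At the end, for the whole second after the job is handed in: The button that snapped is down (its top less than 7 mm above the panel's top) and the cap stands upright over it, within 6 mm of its centre, flat on the panel (within 2.5 mm), let go and at rest (((z of key_1 in the frame of panel below 0.057 m and horizontal distance between cap_mid and place_1 below 0.006 m and z of cap_mid in the frame of panel below 0.0735 m and angle between cap_mid's own z axis and vertical below 0.08 rad) or (z of key_2 in the frame of panel below 0.057 m and horizontal distance between cap_mid and place_2 below 0.006 m and z of cap_mid in the frame of panel below 0.0735 m and angle between cap_mid's own z axis and vertical below 0.08 rad) or (z of key_3 in the frame of panel below 0.057 m and horizontal distance between cap_mid and place_3 below 0.006 m and z of cap_mid in the frame of panel below 0.0735 m and angle between cap_mid's own z axis and vertical below 0.08 rad) or (z of key_4 in the frame of panel below 0.057 m and horizontal distance between cap_mid and place_4 below 0.006 m and z of cap_mid in the frame of panel below 0.0735 m and angle between cap_mid's own z axis and vertical below 0.08 rad)) and contact force between the fingers and cap below 0.05 N and linear speed of cap below 0.01 m/s); the robot touches nothing.
It fails at once if a button is pressed with more than 8 N (contact force between any of the fingers, the arm, cap and key_1 above 8 N or contact force between any of the fingers, the arm, cap and key_2 above 8 N or contact force between any of the fingers, the arm, cap and key_3 above 8 N or contact force between any of the fingers, the arm, cap and key_4 above 8 N).
It fails at once if another loose thing on the bench is moved by more than 30 mm (distance of any of driver, relay, collar, plug, jar, can from where it was at the start of the episode above 0.03 m).
It also fails if it takes over 67 s, if anything falls off the work surface, if the arm or the gripper's body presses on something with over 40 N, if the wrist force passes 120 N, or if a joint passes its speed limit or range.

## Working session

There is one attempt and no reset: what is moved stays moved. The work goes in short steps, Python scripts to look and compute and a shell command to move; the robot and the scene stay as the last step left them, time stands still between calls to the robot, and variables do not carry over. Pictures are saved under pics/ and viewed, and the job is handed in when it is done.

```bash
mkdir -p pics; cat > h.py <<'E'
from workcell import env
import numpy as np, cv2
from scipy.spatial.transform import Rotation as R
def q2R(q): return R.from_quat([q[1],q[2],q[3],q[0]]).as_matrix()
def cam(n):
    return env.read_camera(n)
def px2w(c,r,col,z=None):
    d=np.array([(col-c["cx"])/c["fx"],(r-c["cy"])/c["fy"],1.0]); Rm=q2R(c["orientation"]); o=np.array(c["origin"])
    if z is None:
        ri,ci=int(round(r)),int(round(col)); p=c["depth"][max(0,ri-1):ri+2,max(0,ci-1):ci+2]; p=p[p>0]
        if len(p)==0: return None
        return o+Rm@(d*np.median(p))
    w=Rm@d; return o+w*(z-o[2])/w[2]
def save(c,n): cv2.imwrite(f"pics/{n}.png",cv2.cvtColor(c["pixels"],cv2.COLOR_RGB2BGR))
E
python3 - <<'E'
from h import *
np.set_printoptions(precision=4,suppress=True)
print({k:np.round(v,4) for k,v in env.get_state().items()}, env.nose_length)
for n in ["scene","top","wrist"]:
    c=cam(n); save(c,n+"0"); print(n,np.array(c["origin"]),np.array(c["orientation"]),c["fx"])
    if n=="wrist": continue
    for t,z in [("place_1",.05),("key_1",.0655),("cap_mid",.02125),("cap",0),("panel",0)]:
        for x in env.pinpoint(n,t):
            l=x["location"]; print(n,t,round(x["score"],2),np.round(l,1),px2w(c,*l,z=z),px2w(c,*l))
E
```

```text
{'clock': np.float64(0.0), 'joint_pos': array([-1.4656,  0.314 ,  0.045 ,  1.3036,  0.    ,  1.4312]), 'qvel': array([-0.    , -0.0007,  0.0002,  0.0008, -0.0001,  0.0006]), 'tau': array([  0.0003, -48.063 ,  29.8532,   0.0194,  -0.0002,  -0.    ]), 'tcp_pos': array([ 0.1393, -0.5574,  0.2414]), 'orientation': array([-0.0009,  0.9925,  0.1221,  0.    ]), 'wrist_force': array([-0.5852,  0.175 , -0.4962]), 'ft_torque': array([-0.0184, -0.0107, -0.0426]), 'finger_gap': np.float64(0.0853)} 0.011
scene [0.9782 0.6183 1.1182] [-0.0939  0.3032  0.8978 -0.3053] 485.61763565675824
scene place_1 0.76 [221.9 352.5] [0.4564 0.0922 0.05  ] [0.4636 0.0995 0.0647]
scene place_1 0.64 [205.1 333.6] [0.4613 0.0181 0.05  ] [0.4684 0.0264 0.0647]
scene place_1 0.58 [178.3 298.7] [ 0.4804 -0.1171  0.05  ] [ 0.4837 -0.1123  0.057 ]
scene place_1 0.56 [193.  315.6] [ 0.4747 -0.0453  0.05  ] [ 0.479  -0.0396  0.0592]
scene place_1 0.41 [176.3 291.7] [ 0.4919 -0.1354  0.05  ] [ 0.494  -0.1322  0.0546]
scene key_1 0.65 [206.2 336.6] [0.4647 0.0346 0.0655] [0.4646 0.0344 0.0652]
scene key_1 0.55 [220.6 357. ] 
[... 2391 characters left out ...]
op cap_mid 0.18 [225.5 330.9] [ 0.4733 -0.0423  0.0212] [ 0.4699 -0.0399  0.0654]
top cap 0.8 [194.7 198.6] [0.5496 0.3029 0.    ] [0.5469 0.2977 0.0175]
top cap 0.79 [252.5 222.3] [0.4011 0.2341 0.    ] [0.4011 0.2242 0.0432]
top cap 0.57 [258.8 185.4] [0.3838 0.3267 0.    ] [0.3846 0.3129 0.0429]
top cap 0.57 [217.  166.1] [0.4898 0.3828 0.    ] [0.4885 0.3775 0.0141]
top panel 0.79 [213.9 316.3] [ 0.5046 -0.005   0.    ] [ 0.4992 -0.0042  0.0503]
top panel 0.32 [290.7 468.1] [ 0.3132 -0.3977  0.    ] [ 0.3146 -0.3911  0.0159]
top panel 0.29 [222.5 365.9] [ 0.4842 -0.1349  0.    ] [ 0.4787 -0.1252  0.0651]
wrist [ 0.2059 -0.542   0.374 ] [ 0.1067  0.7804 -0.6104 -0.0836] 279.75289491867875
```

View pics/scene0.png

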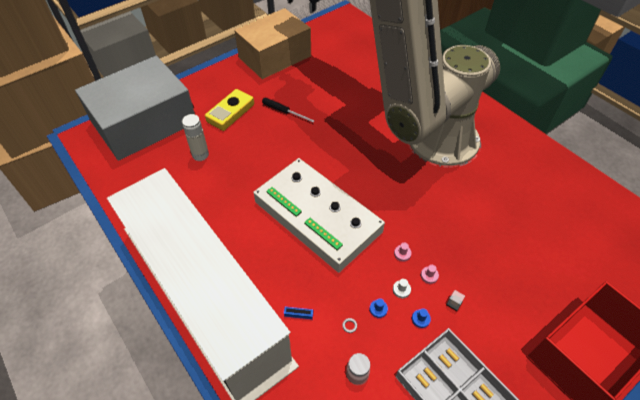

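View pics/top0.png

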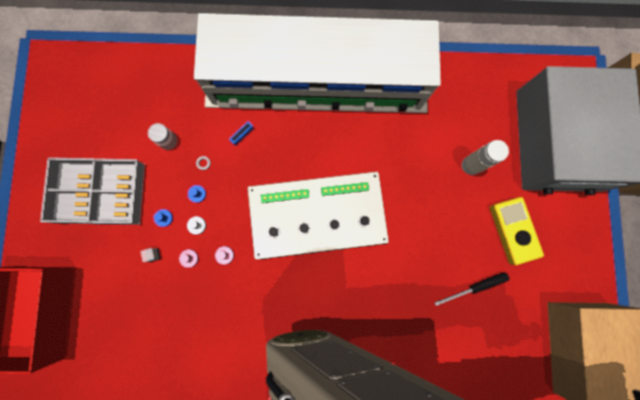

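The scene picture shows the panel with four black buttons. The aluminium (white) cap is at about row 287, col 402 in the scene picture and row 225, col 196 in the top one. Two pink and two blue look-alikes stand around it. Next I'll measure the buttons and the cap precisely.

```bash
cat >> h.py <<'E'
def cloud(c):
    h,w=c["depth"].shape; v,u=np.mgrid[0:h,0:w]; d=c["depth"]
    P=np.stack([(u-c["cx"])/c["fx"]*d,(v-c["cy"])/c["fy"]*d,d],-1)@q2R(c["orientation"]).T+np.array(c["origin"]); P[d<=0]=np.nan; return P
def keys(c,rng=((.40,.54),(-.17,.15))):
    P=cloud(c); px=c["pixels"].astype(int)
    m=(px.max(-1)<75)&(P[...,2]>.045)&(P[...,2]<.085)&(P[...,0]>rng[0][0])&(P[...,0]<rng[0][1])&(P[...,1]>rng[1][0])&(P[...,1]<rng[1][1])
    n,l,s,ce=cv2.connectedComponentsWithStats(m.astype(np.uint8),connectivity=8); out=[]
    for i in range(1,n):
        if s[i,4]<15: continue
        mm=l==i; z=P[...,2][mm]; t=mm&(P[...,2]>.06); 
        rr,cc=np.nonzero(t if t.sum()>5 else mm)
        w=px2w(c,rr.mean(),cc.mean(),z=.0655)
        out.append((s[i,4],np.round([rr.mean(),cc.mean()],1),np.round(w,4),np.round(np.nanmedian(z),4),np.round(P[t][:,:2].mean(0),4)))
    return out
E
python3 - <<'E'
from h import *
for n in ["top","scene"]:
    c=cam(n); print(n); [print(k) for k in keys(c)]
    P=cloud(c)
    m=(np.hypot(P[...,0]-.467,P[...,1]-.300)<.03)
    for lo,hi in [(.008,.018),(.035,.05)]:
        q=P[m&(P[...,2]>lo)&(P[...,2]<hi)]; print("cap",len(q),np.round(q.mean(0),4),np.round(q.min(0),4),np.round(q.max(0),4))
    q=np.argwhere(m&(P[...,2]>.036)); r=q.mean(0); print(r,px2w(c,*r,z=.0425))
    im=cv2.resize(c["pixels"][ (150,150)[n=='scene']:330,(150,260)[n=='scene']:470][...,::-1],None,fx=2.4,fy=2.4,interpolation=cv2.INTER_CUBIC); cv2.imwrite(f"pics/z_{n}.png",im)
    P2=P[(P[...,2]>.15)&(P[...,0]>.35)&(P[...,0]<.75)&(P[...,1]>-.2)&(P[...,1]<.4)]; print("tall",len(P2), P2.min(0) if len(P2) else 0,P2.max(0) if len(P2) else 0)
E
```

```text
top
(np.int32(39), array([220.3, 364.3]), array([ 0.484 , -0.1212,  0.0655]), np.float64(0.0656), array([ 0.484 , -0.1212]))
(np.int32(35), array([224. , 334.2]), array([ 0.4737, -0.0478,  0.0655]), np.float64(0.0651), array([ 0.4737, -0.0478]))
(np.int32(35), array([227.7, 303.7]), array([0.4635, 0.026 , 0.0655]), np.float64(0.0652), array([0.4635, 0.026 ]))
(np.int32(35), array([231.6, 273.3]), array([0.4529, 0.0993, 0.0655]), np.float64(0.0658), array([0.4529, 0.0993]))
cap 161 [0.4686 0.2978 0.0127] [0.449  0.2795 0.0092] [0.4901 0.3221 0.018 ]
cap 62 [0.4688 0.3001 0.0419] [0.4596 0.2911 0.0354] [0.4774 0.3097 0.0454]
[224.33898305 192.71186441] [0.46887624 0.30034747 0.0425    ]
tall 0 0 0
scene
(np.int32(44), array([175.5, 296.1]), array([ 0.4875, -0.1193,  0.0655]), np.float64(0.0652), array([ 0.4876, -0.1191]))
(np.int32(46), array([190.1, 314.7]), array([ 0.4778, -0.0453,  0.0655]), np.float64(0.065), array([ 0.4777, -0.0454]))
(np.int32(50), array([205. , 334.7]), array([0.4663, 0.0286, 0.0655]), np.float64(0.0653), array([0.4664, 0.0286]))
(np.int32(53), array([221. , 355.5]), array([0.4559, 0.1025, 0.0655]), np.float64(0.0647), array([0.4557, 0.1023]))
cap 151 [0.4737 0.3051 0.013 ] [0.4473 0.281  0.0083] [0.4922 0.3238 0.0178]
cap 59 [0.4709 0.3026 0.0423] [0.4605 0.2926 0.0351] [0.479  0.3117 0.048 ]
[282.5        403.33928571] [0.47050709 0.30247821 0.0425    ]
tall 0 0 0
```

View pics/z_top.png

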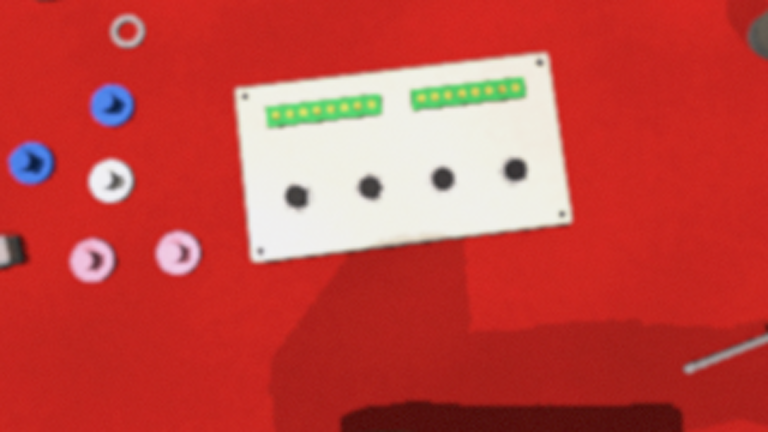

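```bash
python3 -m creep '{"hand":[0,0,0,0,0],"delta_pos":[[0.0367,-0.0283,0],[0.0367,-0.0283,0],[0.0367,-0.0283,0],[0.0367,-0.0283,0],[0.0367,-0.0283,0]],"turn":[0,0,0,0,0]}' 40
python3 -m creep '{"hand":[0,0,0,0,0],"delta_pos":[[0.0367,-0.0283,0],[0.0367,-0.0283,0],[0.0367,-0.0283,0],[0.0367,-0.0283,0],[0.0367,-0.0283,0]],"turn":[0,0,0,0,0]}'
python3 - <<'E'
from h import *
c=cam("wrist"); save(c,"w1"); [print(k) for k in keys(c)]
E
```

```text
clock: 1.17
tcp_pos: [0.255, -0.4111, 0.2424]
orientation: [0.0, 0.993, 0.122, 0.0]
wrist_force: [1.2, -0.1, 0.5]
finger_gap: 0.0256
clock: 1.58
tcp_pos: [0.3701, -0.2656, 0.2426]
orientation: [0.0, 0.993, 0.122, 0.0]
wrist_force: [0.7, -0.1, 0.3]
finger_gap: -0.0002
(np.int32(612), array([16.1, 58.1]), array([0.4662, 0.023 , 0.0655]), np.float64(0.0651), array([0.4662, 0.0235]))
(np.int32(537), array([ 25.1, 135.2]), array([ 0.4763, -0.0503,  0.0655]), np.float64(0.0652), array([ 0.4763, -0.0501]))
(np.int32(476), array([ 34.2, 211.3]), array([ 0.4863, -0.1238,  0.0655]), np.float64(0.0653), array([ 0.4863, -0.1237]))
```

View pics/w1.png

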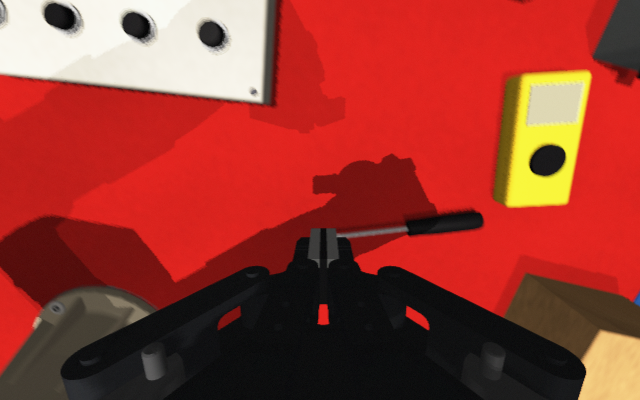

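```bash
python3 -m creep '{"hand":[0,0,0,0,0],"delta_pos":[[0.0368,-0.028,0.0225],[0.0368,-0.028,0.0225],[0.0368,-0.028,0.0225],[0.0368,-0.028,0.0225],[0.0368,-0.028,0.0225]],"turn":[0,0,0,0,0]}'
python3 -m creep '{"hand":[0,0,0,0,0],"delta_pos":[[0,0,0.03],[0,0,0.024],[0,0,0.016],[0,0,0.005],[0,0,0]],"turn":[0,0,0,0,0]}'
python3 - <<'E'
from h import *
s=env.get_state(); print(s["wrist_force"],s["tcp_pos"])
c=cam("wrist"); save(c,"w2"); [print(k) for k in keys(c)]
s=env.get_state(); print(s["wrist_force"],s["tcp_pos"])
E
```

```text
clock: 2.05
tcp_pos: [0.486, -0.1215, 0.1518]
orientation: [0.0, 0.993, 0.122, 0.0]
wrist_force: [0.6, -0.7, 0.4]
finger_gap: 0.0004
clock: 2.47
tcp_pos: [0.4841, -0.1225, 0.0913]
orientation: [-0.001, 0.993, 0.122, -0.001]
wrist_force: [-0.5, -0.1, 0.3]
finger_gap: 0.0
[-0.49230011 -0.08266043  0.27706221] [ 0.48414515 -0.12249249  0.0912655 ]
(np.int32(104), array([191.5, 107.5]), array([0.4795, 0.0053, 0.0655]), np.float64(0.0512), array([nan, nan]))
(np.int32(1710), array([203.6,  75.5]), array([0.4674, 0.0233, 0.0655]), np.float64(0.0648), array([0.4669, 0.0239]))
(np.int32(15), array([199.4, 226.7]), array([ 0.4915, -0.063 ,  0.0655]), np.float64(0.051), array([nan, nan]))
(np.int32(1377), array([216.1, 200.7]), array([ 0.4774, -0.0494,  0.0655]), np.float64(0.0651), array([ 0.4771, -0.0493]))
(np.int32(24), array([202.1, 330.5]), array([ 0.5046, -0.1226,  0.0655]), np.float64(0.0511), array([nan, nan]))
(np.int32(784), array([222. , 322.5]), array([ 0.4914, -0.121 ,  0.0655]), np.float64(0.0649), array([ 0.4913, -0.121 ]))
[0.14915618 0.08989235 0.98051061] [ 0.48484878 -0.12294803  0.09232713]h.py:27: RuntimeWarning: Mean of empty slice.
  out.append((s[i,4],np.round([rr.mean(),cc.mean()],1),np.round(w,4),np.round(np.nanmedian(z),4),np.round(P[t][:,:2].mean(0),4)))
  ret = um.true_divide(
```

View pics/w2.png

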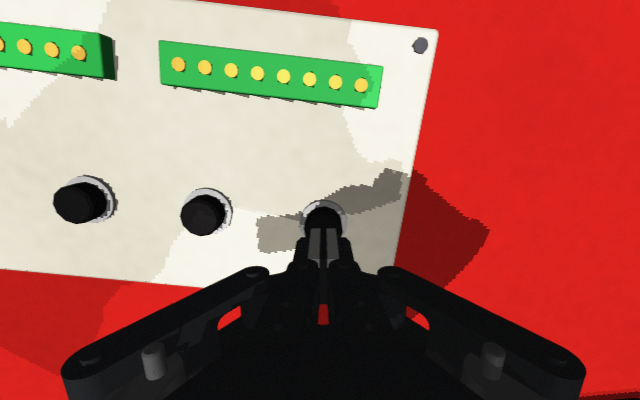

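```bash
cat >> h.py <<'E'
def fz(n=4):
    f=[];z=[]
    for i in range(n):
        env.read_camera("wrist"); s=env.get_state(); f.append(s["wrist_force"]); z.append(s["tcp_pos"])
    f=np.array(f); z=np.array(z); print("F",f.mean(0).round(2),"fz",f[:,2].round(2),"tcp",z.mean(0).round(5),"z",z[:,2].round(5),"t",round(s["clock"],2))
E
python3 -m creep '{"hand":[0,0,0,0,0],"delta_pos":[[0.0025,0,0.0075],[0,0,0.006],[0,0,0.003],[0,0,0],[0,0,0]],"turn":[0,0,0,0,0]}'
python3 -c "
from h import *
fz(6)"
```

```text
clock: 2.93
tcp_pos: [0.4869, -0.1224, 0.0792]
orientation: [0.0, 0.993, 0.122, 0.0]
wrist_force: [0.2, -0.3, 0.3]
finger_gap: 0.0003
F [-0.    0.34  0.2 ] fz [ 0.36 -0.15  0.52 -0.2   0.52  0.16] tcp [ 0.48706 -0.12238  0.07931] z [0.07926 0.07934 0.07934 0.07934 0.0793  0.07929] t 3.23
```

```bash

python3 -m creep '{"hand":[0,0,0,0,0],"delta_pos":[[0,0,0.001],[0,0,0.001],[0,0,0.001],[0,0,0.001],[0,0,0]],"turn":[0,0,0,0,0]}'
python3 -c "
from h import *
fz(3)"
```

```text
clock: 3.65
tcp_pos: [0.4869, -0.1223, 0.0757]
orientation: [0.0, 0.993, 0.122, -0.0]
wrist_force: [0.1, 1.3, 0.1]
finger_gap: -0.0001
F [-0.15 -0.03  0.18] fz [ 0.97  0.08 -0.51] tcp [ 0.48685 -0.12224  0.07581] z [0.07577 0.07581 0.07584] t 3.8
```

```bash

python3 -m creep '{"hand":[0,0,0,0,0],"delta_pos":[[0,0,0.0004],[0,0,0.0004],[0,0,0.0004],[0,0,0.0004],[0,0,0]],"turn":[0,0,0,0,0]}'
python3 -c "
from h import *
fz(3)"
```

```text
clock: 4.22
tcp_pos: [0.4869, -0.1223, 0.0745]
orientation: [0.0, 0.993, 0.122, -0.0]
wrist_force: [-0.5, -0.8, 0.2]
finger_gap: 0.0001
F [-0.49 -0.03  0.39] fz [0.24 0.63 0.3 ] tcp [ 0.48692 -0.12227  0.07458] z [0.07458 0.07458 0.07459] t 4.37
```

```bash

python3 -m creep '{"hand":[0,0,0,0,0],"delta_pos":[[0,0,0.0004],[0,0,0.0004],[0,0,0.0004],[0,0,0.0004],[0,0,0]],"turn":[0,0,0,0,0]}'
python3 -c "
from h import *
fz(3)"
```

```text
clock: 4.78
tcp_pos: [0.4869, -0.1223, 0.0733]
orientation: [0.0, 0.993, 0.122, -0.0]
wrist_force: [-0.1, 0.4, 0.2]
finger_gap: -0.0003
F [0.35 0.29 0.96] fz [1.51 0.47 0.9 ] tcp [ 0.48696 -0.12231  0.07332] z [0.07331 0.0733  0.07333] t 4.93
```

```bash

python3 -m creep '{"hand":[0,0,0,0,0],"delta_pos":[[0,0,0.0004],[0,0,0.0004],[0,0,0.0004],[0,0,0.0004],[0,0,0]],"turn":[0,0,0,0,0]}'
python3 -c "
from h import *
fz(3)"
```

```text
clock: 5.35
tcp_pos: [0.487, -0.1223, 0.0721]
orientation: [0.0, 0.993, 0.122, 0.0]
wrist_force: [0.3, 0.2, 1.9]
finger_gap: 0.0002
F [-0.54  0.59  2.48] fz [3.17 2.18 2.08] tcp [ 0.48696 -0.1223   0.07213] z [0.07213 0.07213 0.07213] t 5.5
```

```bash

python3 -m creep '{"hand":[0,0,0,0,0],"delta_pos":[[0,0,0.0004],[0,0,0.0004],[0,0,0.0004],[0,0,0.0003],[0,0,0]],"turn":[0,0,0,0,0]}'
python3 -c "
from h import *
fz(4)"
```

```text
clock: 5.92
tcp_pos: [0.4869, -0.1223, 0.0709]
orientation: [0.0, 0.993, 0.122, 0.0]
wrist_force: [-1.5, -0.3, 3.4]
finger_gap: 0.0001
F [-1.03  0.31  4.12] fz [4.21 4.25 4.07 3.97] tcp [ 0.48699 -0.1223   0.07094] z [0.07096 0.07095 0.07094 0.07092] t 6.12
```

```bash

python3 -m creep '{"hand":[0,0,0,0,0],"delta_pos":[[0,0,0.0003],[0,0,0.0003],[0,0,0.0003],[0,0,0],[0,0,0]],"turn":[0,0,0,0,0]}'
python3 -c "
from h import *
fz(5)"
```

```text
clock: 6.53
tcp_pos: [0.4867, -0.1222, 0.0697]
orientation: [-0.0, 0.993, 0.122, -0.0]
wrist_force: [-0.2, -0.3, 0.2]
finger_gap: -0.0003
F [ 0.05 -0.14  0.03] fz [-0.58  0.4   0.29  0.1  -0.06] tcp [ 0.48683 -0.12225  0.06987] z [0.06976 0.06982 0.06987 0.06992 0.06998] t 6.78
```

The force went from 4 N to zero with a 0.7 mm step, so button A (the most −y one) has broken over. I'll lift off and verify.

```bash

python3 -m creep '{"hand":[0,0,0,0,0],"delta_pos":[[0,0,-0.01],[0,0,-0.03],[0,0,-0.035],[0,0,-0.035],[0,0,-0.03]],"turn":[0,0,0,0,0]}'
python3 -m creep '{"hand":[40,40,40,40,40],"delta_pos":[[-0.028,-0.045,0],[-0.024,-0.045,0],[-0.024,-0.045,0],[0.024,-0.045,0],[0.024,-0.045,0]],"turn":[0,0,0,0,0]}'
python3 - <<'E' 2>/dev/null
from h import *
for n in ["top","scene","wrist"]:
    c=cam(n); print(n); [print(k) for k in keys(c) if k[0]>30 or n!="wrist"]; save(c,"a_"+n)
print(env.get_state()["tcp_pos"])
E
```

```text
clock: 7.2
tcp_pos: [0.4871, -0.1223, 0.1845]
orientation: [0.0, 0.993, 0.122, 0.001]
wrist_force: [0.4, -0.9, -0.5]
finger_gap: -0.0002
clock: 7.62
tcp_pos: [0.42, 0.0474, 0.183]
orientation: [0.0, 0.993, 0.121, 0.0]
wrist_force: [1.6, 0.0, 0.4]
finger_gap: 0.0398
top
(np.int32(31), array([220.5, 364.1]), array([ 0.4835, -0.1208,  0.0655]), np.float64(0.0559), array([nan, nan]))
(np.int32(34), array([224. , 334.3]), array([ 0.4737, -0.048 ,  0.0655]), np.float64(0.0659), array([ 0.4736, -0.048 ]))
scene
(np.int32(30), array([177.1, 296.1]), array([ 0.4908, -0.1146,  0.0655]), np.float64(0.058), array([ 0.4829, -0.1141]))
(np.int32(47), array([190. , 314.8]), array([ 0.4772, -0.0453,  0.0655]), np.float64(0.0642), array([ 0.4771, -0.0454]))
(np.int32(52), array([205.1, 334.9]), array([0.4661, 0.0291, 0.0655]), np.float64(0.0651), array([0.466 , 0.0289]))
(np.int32(53), array([221.1, 355.5]), array([0.4561, 0.1028, 0.0655]), np.float64(0.0651), array([0.456 , 0.1027]))
wrist
(np.int32(208), array([ 61.9, 320.9]), array([0.5305, 0.0802, 0.0655]), np.float64(0.0554), array([0.5309, 0.088 ]))
(np.int32(573), array([145.8, 278.5]), array([0.4553, 0.0996, 0.0655]), np.float64(0.0653), array([0.4553, 0.0997]))
(np.int32(543), array([155.1, 361.1]), array([0.4656, 0.0266, 0.0655]), np.float64(0.0652), array([0.4655, 0.0266]))
(np.int32(601), array([164.5, 442.2]), array([ 0.4756, -0.0463,  0.0655]), np.float64(0.0651), array([ 0.4755, -0.0465]))
(np.int32(468), array([172.3, 517. ]), array([ 0.4857, -0.1144,  0.0655]), np.float64(0.0558), array([nan, nan]))
[0.42226746 0.0490151  0.18297282]
```

View pics/a_wrist.png

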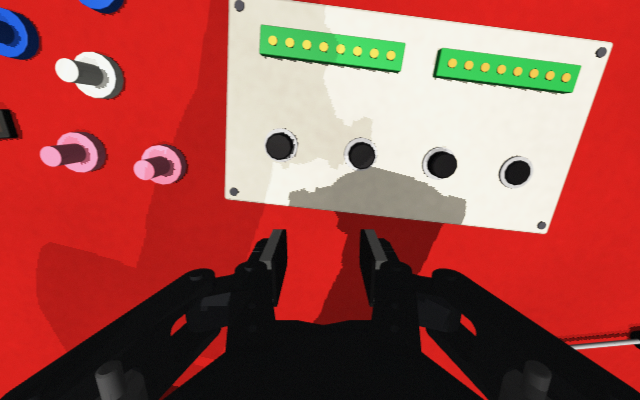

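```bash

python3 -m creep '{"hand":[40,40,40,40,40],"delta_pos":[[0.01,-0.045,0],[0.01,-0.045,0],[0.01,-0.045,0],[0.01,-0.045,0],[0.01,-0.045,0]],"turn":[0,0,0,0,0]}'
python3 -m creep '{"hand":[40,40,40,40,40],"delta_pos":[[0.01,-0.04,0.01],[0.01,-0.026,0.02],[0,0,0.03],[0,0,0.02],[0,0,0]],"turn":[0,0,0,0,0]}'
python3 - <<'E' 2>/dev/null
from h import *
c=cam("wrist"); c=cam("wrist"); save(c,"b_w")
print(env.get_state()["tcp_pos"])
P=cloud(c); m=(np.hypot(P[...,0]-.470,P[...,1]-.302)<.032)
for lo,hi in [(.008,.018),(.038,.048)]:
    q=P[m&(P[...,2]>lo)&(P[...,2]<hi)]; print("cap",len(q),np.round(q.mean(0),4),np.round(q.min(0),4),np.round(q.max(0),4))
q=np.argwhere(m&(P[...,2]>.039)&(P[...,2]<.047)); r=q.mean(0); print(r,px2w(c,*r,z=.0425))
E
```

```text
clock: 8.18
tcp_pos: [0.423, 0.2097, 0.1826]
orientation: [-0.01, 0.99, 0.14, -0.001]
wrist_force: [-0.2, -0.5, -0.4]
finger_gap: 0.0399
clock: 8.6
tcp_pos: [0.4302, 0.2353, 0.1159]
orientation: [-0.02, 0.988, 0.156, -0.007]
wrist_force: [-0.2, -0.9, -0.9]
finger_gap: 0.04
[0.43197077 0.23597538 0.1190311 ]
cap 1417 [0.4731 0.2992 0.0126] [0.4491 0.2806 0.0082] [0.4925 0.3238 0.0177]
cap 632 [0.4711 0.302  0.0425] [0.4608 0.2924 0.0382] [0.4808 0.3123 0.0449]
[130.04991948 256.30917874] [0.47102765 0.30214209 0.0425    ]
```

View pics/b_w.png

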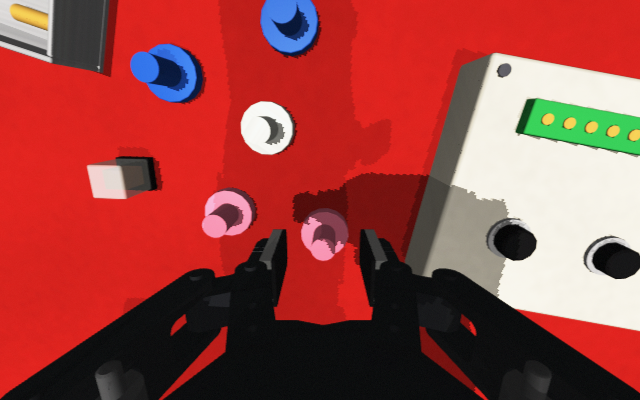

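```bash
python3 -c "
from h import *
print(env.get_state()['joint_pos'])"
python3 -m creep '{"hand":[40,40,40,40,40],"delta_pos":[[0,0,0],[0,0,0],[0,0,0],[0,0,0],[0,0,0]],"turn":[-1,-1,-1,-1,-1]}'
python3 -c "
from h import *
s=env.get_state();print(s['joint_pos'],s['tcp_pos'],s['orientation']); print(q2R(s['orientation']))"
```

```text
[ 0.31188685  0.22856169 -0.38339747  0.96131827  0.04163947  3.14039129]
clock: 9.12
tcp_pos: [0.4334, 0.2367, 0.1212]
orientation: [-0.021, 0.93, 0.368, 0.002]
wrist_force: [-0.3, -0.3, -0.8]
finger_gap: 0.0404
[ 0.31236946  0.22598529 -0.38090667  0.96170332  0.04172258  2.69982318] [0.43343434 0.2367185  0.12119555] [-0.02074498  0.92953632  0.3681384   0.00244667]
[[ 0.72893626  0.68449754 -0.01072551]
 [ 0.68429452 -0.72808753  0.04036785]
 [ 0.01982258 -0.036765   -0.99912732]]
```

```bash
cat >> h.py <<'E'
def delta(target,pre_turn=0):
    s=env.get_state(); Rm=q2R(s["orientation"])@R.from_euler("z",pre_turn,degrees=True).as_matrix()
    d=Rm.T@(np.array(target)-s["tcp_pos"]); print("from",s["tcp_pos"].round(4),"tool d mm",(d*1e3).round(1),"total units",(d/.8).round(4),"norm",np.linalg.norm(d).round(4))
E
python3 -m creep '{"hand":[40,40,40,40,40],"delta_pos":[[0,0,0],[0,0,0],[0,0,0],[0,0,0],[0,0,0]],"turn":[-1,-1,0,0,0]}'
python3 -c "
from h import *
delta([.4705,.302,.085])"
```

```text
clock: 9.53
tcp_pos: [0.4327, 0.2369, 0.1203]
orientation: [-0.021, 0.895, 0.445, 0.004]
wrist_force: [0.6, 0.4, -0.1]
finger_gap: 0.0402
from [0.4327 0.2369 0.1203] tool d mm [73.8 -8.  37.5] total units [ 0.0922 -0.0099  0.0468] norm 0.0831
```

```bash

python3 -m creep '{"hand":[40,40,40,40,40],"delta_pos":[[0.0231,-0.0025,0],[0.0231,-0.0025,0.0118],[0.0231,-0.0025,0.017],[0.0229,-0.0024,0.018],[0,0,0]],"turn":[0,0,0,0,0]}'
python3 - <<'E' 2>/dev/null
from h import *
c=cam("wrist"); c=cam("wrist"); save(c,"c_w")
s=env.get_state(); print(s["joint_pos"],s["orientation"])
delta([.4705,.302,.028])
P=cloud(c); m=(np.hypot(P[...,0]-.470,P[...,1]-.302)<.032)
for lo,hi in [(.008,.018),(.038,.048)]:
    q=P[m&(P[...,2]>lo)&(P[...,2]<hi)]; print("cap",len(q),np.round(q.mean(0),4),np.round(q.min(0),4),np.round(q.max(0),4))
q=np.argwhere(m&(P[...,2]>.039)&(P[...,2]<.047)); r=q.mean(0); print(r,px2w(c,*r,z=.0425))
for n in ["top","scene"]:
  c=cam(n); save(c,"c_"+n)
E
```

```text
clock: 9.95
tcp_pos: [0.4704, 0.3039, 0.0821]
orientation: [-0.021, 0.895, 0.446, 0.003]
wrist_force: [-0.5, -0.0, -0.0]
finger_gap: 0.04
[ 0.40659435  0.37426255 -0.27343733  0.9215331   0.04142624  2.62283029] [-0.02063526  0.89466078  0.44626506  0.00194126]
from [0.4691 0.3021 0.0836] tool d mm [-0.5  3.2 55.5] total units [-0.0006  0.0039  0.0694] norm 0.0556
cap 1544 [0.4743 0.3067 0.0125] [0.4487 0.2806 0.008 ] [0.4924 0.3242 0.018 ]
cap 737 [0.4709 0.3029 0.0423] [0.4605 0.2923 0.0381] [0.4806 0.3125 0.0446]
[223.65474553 325.79367263] [0.47089702 0.30288172 0.0425    ]
```

View pics/c_w.png

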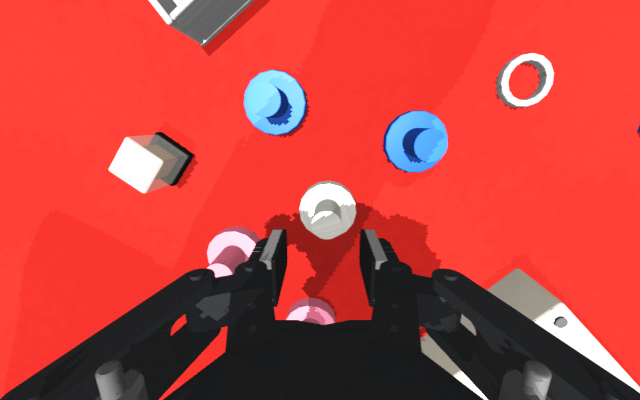

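View pics/c_scene.png

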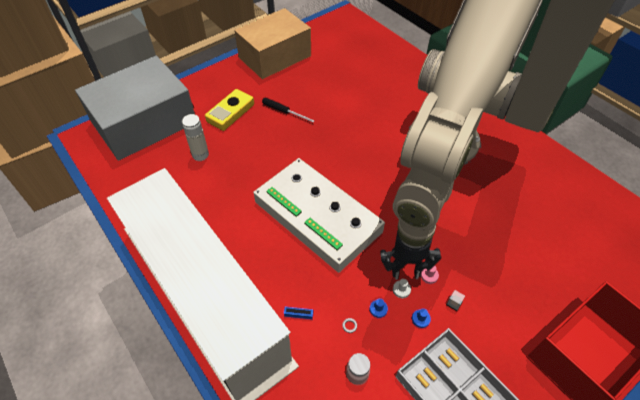

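```bash

python3 -m creep '{"hand":[40,40,40,40,40],"delta_pos":[[0,0.0025,0.012],[0,0.0014,0.02],[0,0,0.02],[0,0,0.0134],[0,0,0.004]],"turn":[0,0,0,0,0]}'
python3 - <<'E' 2>/dev/null
from h import *
c=cam("wrist"); c=cam("wrist"); save(c,"d_w")
s=env.get_state(); print(s["wrist_force"],s["orientation"])
delta([.4707,.3025,.028])
P=cloud(c); m=(np.hypot(P[...,0]-.470,P[...,1]-.302)<.022)
q=np.argwhere(m&(P[...,2]>.039)&(P[...,2]<.047)); r=q.mean(0); print(r,px2w(c,*r,z=.0425))
E
```

```text
clock: 10.57
tcp_pos: [0.47, 0.3015, 0.0268]
orientation: [-0.021, 0.895, 0.446, 0.001]
wrist_force: [-0.2, -0.3, 0.4]
finger_gap: 0.0403
[-0.64618743  1.23169751  1.58843992] [-0.02071416  0.89469369  0.44619474  0.00209243]
from [0.4707 0.302  0.028 ] tool d mm [ 0.4 -0.3 -0. ] total units [ 0.0005 -0.0004 -0.    ] norm 0.0005
[264.48497854 318.98099326] [0.47053996 0.30322754 0.0425    ]
```

View pics/d_w.png

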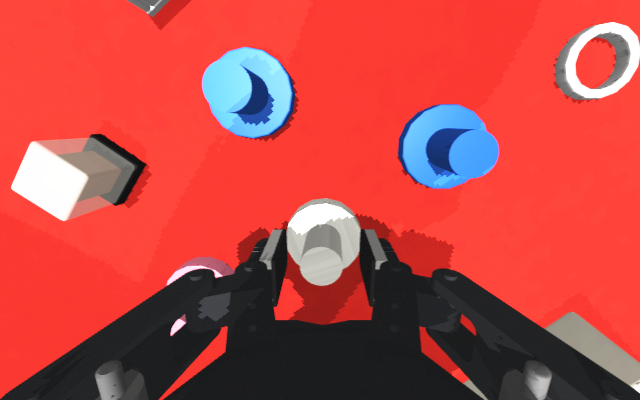

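The post sits centred between the pads, at about row 265, col 320. Closing on it now.

```bash

python3 -m creep '{"hand":[15,10,8,8,8],"delta_pos":[[0,0,0],[0,0,0],[0,0,0],[0,0,0],[0,0,0]],"turn":[0,0,0,0,0]}' 50
python3 -m creep '{"hand":[8,8,8,8,8],"delta_pos":[[0,0,-0.005],[0,0,-0.015],[0,0,-0.04],[0,0,-0.045],[0,0,-0.045]],"turn":[0,0,0,0,0]}'
python3 - <<'E' 2>/dev/null
from h import *
s=env.get_state(); print(s["wrist_force"],s["orientation"],s["finger_gap"],s["joint_pos"])
c=cam("wrist");c=cam("wrist"); save(c,"e_w"); c=cam("scene"); save(c,"e_s")
delta([.43,.15,.165])
E
```

```text
clock: 11.08
tcp_pos: [0.472, 0.3028, 0.0295]
orientation: [-0.021, 0.895, 0.446, 0.004]
wrist_force: [-0.5, -0.8, 4.4]
finger_gap: 0.0185
clock: 11.5
tcp_pos: [0.4719, 0.2974, 0.149]
orientation: [-0.021, 0.895, 0.446, 0.002]
wrist_force: [1.1, 0.4, -0.6]
finger_gap: 0.0183
[ 1.07304906  0.41142622 -0.5977653 ] [-0.02089527  0.89455062  0.44647511  0.0015938 ] 0.01825788456777615 [ 0.3964971   0.32105108 -0.17685184  1.07248686  0.04191302  2.61223481]
from [0.4752 0.2988 0.152 ] tool d mm [-145.6   52.8  -19. ] total units [-0.182   0.066  -0.0237] norm 0.156
```

View pics/e_w.png

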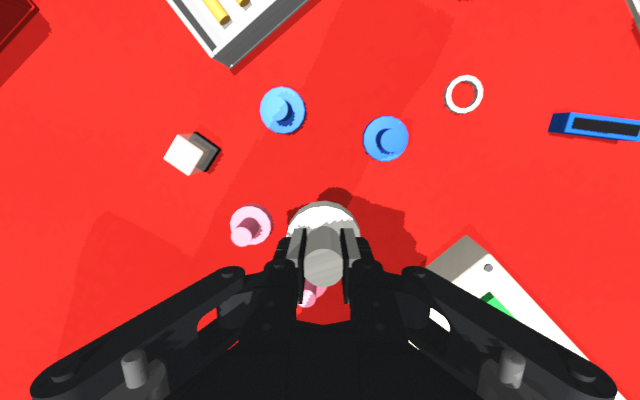

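```bash
python3 -c "
from h import *
delta([.4875,-.119,.15])"
```

```text
from [0.4752 0.2988 0.152 ] tool d mm [-326.3  260.7  -15.8] total units [-0.4078  0.3259 -0.0198] norm 0.4179
```

```bash

python3 -m creep '{"hand":[8,8,8,8,8],"delta_pos":[[-0.02,0.016,-0.001],[-0.035,0.028,-0.0017],[-0.035,0.028,-0.0017],[-0.035,0.028,-0.0017],[-0.035,0.028,-0.0017]],"turn":[0,0,0,0,0]}'
python3 -m creep '{"hand":[8,8,8,8,8],"delta_pos":[[-0.035,0.028,-0.0017],[-0.035,0.028,-0.0017],[-0.035,0.028,-0.0017],[-0.035,0.028,-0.0017],[-0.035,0.028,-0.0017]],"turn":[0,0,0,0,0]}'
python3 -m creep '{"hand":[8,8,8,8,8],"delta_pos":[[-0.03,0.024,-0.0015],[-0.025,0.02,-0.001],[-0.0178,0.0139,-0.001],[0,0,0],[0,0,0]],"turn":[0,0,0,0,0]}'
python3 - <<'E' 2>/dev/null
from h import *
c=cam("wrist");c=cam("wrist"); save(c,"f_w"); 
delta([.4875,-.119,.11]); s=env.get_state(); print(s["finger_gap"],s["orientation"])
for n in ["top","scene"]:
  c=cam(n); save(c,"f_"+n); print([k[2:5] for k in keys(c)])
E
```

```text
clock: 12.07
tcp_pos: [0.4764, 0.1325, 0.1466]
orientation: [-0.021, 0.894, 0.447, 0.002]
wrist_force: [1.1, 0.4, -1.4]
finger_gap: 0.0181
clock: 12.48
tcp_pos: [0.4819, -0.0468, 0.1464]
orientation: [-0.022, 0.895, 0.446, 0.002]
wrist_force: [1.0, 0.3, -0.3]
finger_gap: 0.0186
clock: 12.9
tcp_pos: [0.4843, -0.1202, 0.1462]
orientation: [-0.022, 0.895, 0.445, 0.002]
wrist_force: [-0.5, -0.4, -0.7]
finger_gap: 0.0184
from [ 0.4844 -0.1189  0.1467] tool d mm [ 0.9  3.9 36.6] total units [0.0012 0.0049 0.0457] norm 0.0368
0.018210569216288327 [-0.02174212  0.89447372  0.44658568  0.00229551]
[(array([ 0.474 , -0.0477,  0.0655]), np.float64(0.0659), array([ 0.474 , -0.0477])), (array([0.4629, 0.0255, 0.0655]), np.float64(0.0656), array([0.4629, 0.0255])), (array([0.453 , 0.0995, 0.0655]), np.float64(0.066), array([0.453 , 0.0994]))]
[(array([ 0.4905, -0.114 ,  0.0655]), np.float64(0.0567), array([ 0.484 , -0.1161])), (array([ 0.477 , -0.046 ,  0.0655]), np.float64(0.0651), array([ 0.4772, -0.0458])), (array([0.4664, 0.0284, 0.0655]), np.float64(0.0651), array([0.4664, 0.0284])), (array([0.4556, 0.1026, 0.0655]), np.float64(0.0658), array([0.4559, 0.1029]))]
```

View pics/f_w.png

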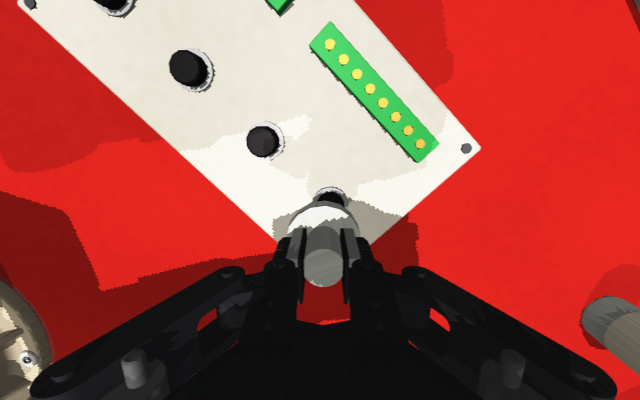

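View pics/f_scene.png

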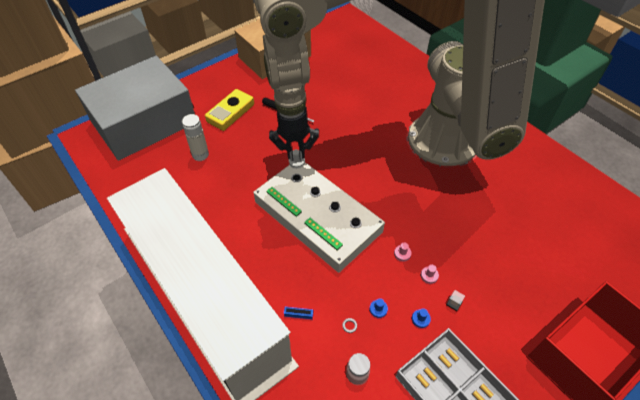

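```bash

python3 -m creep '{"hand":[8,8,8,8,8],"delta_pos":[[0.0012,0.0049,0.012],[0,0,0.02],[0,0,0.018],[0,0,0.0083],[0,0,0]],"turn":[0,0,0,0,0]}'
python3 - <<'E' 2>/dev/null
from h import *
for n in ["wrist","top","scene"]:
  c=cam(n); 
  if n=="wrist": c=cam(n)
  save(c,"g_"+n); P=cloud(c)
  if n=="wrist":
    # skirt-top pixels: fit circle edge in visible portion
    m=(np.hypot(P[...,0]-.4875,P[...,1]+.119)<.03)
    for lo,hi in [(.075,.09),(.108,.122)]:
      q=P[m&(P[...,2]>lo)&(P[...,2]<hi)]; print(len(q),q.min(0).round(4),q.max(0).round(4))
  else:
    y,x=(220,365) if n=="top" else (178,297)
    cv2.imwrite(f"pics/gz_{n}.png",cv2.resize(c["pixels"][y-45:y+45,x-60:x+60][...,::-1],None,fx=6,fy=6,interpolation=cv2.INTER_CUBIC))
delta([.4875,-.119,.0785])
E
```

```text
clock: 13.52
tcp_pos: [0.487, -0.1184, 0.0988]
orientation: [-0.022, 0.894, 0.447, 0.002]
wrist_force: [0.4, 0.3, -0.8]
finger_gap: 0.0182
1628 [ 0.4719 -0.1297  0.0751] [ 0.5086 -0.0975  0.09  ]
2254 [ 0.4739 -0.1341  0.1081] [ 0.5107 -0.1001  0.122 ]
from [ 0.489  -0.1197  0.1015] tool d mm [-0.8 -0.8 23.1] total units [-0.0011 -0.001   0.0288] norm 0.0231
```

View pics/gz_scene.png

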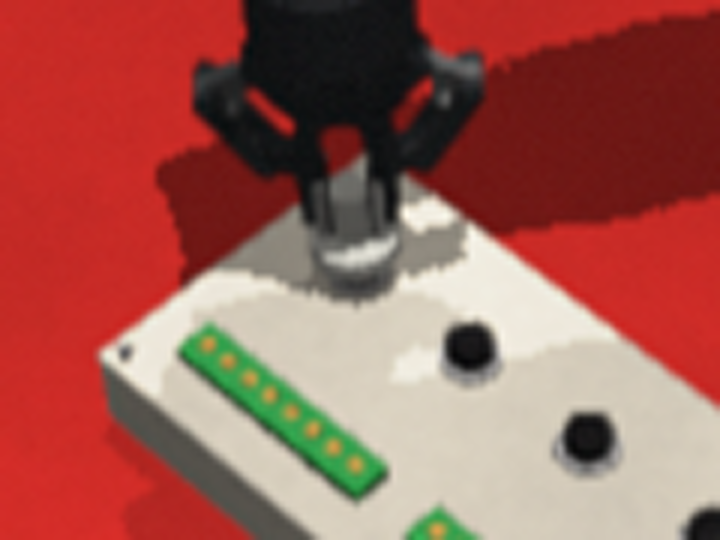

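View pics/g_wrist.png

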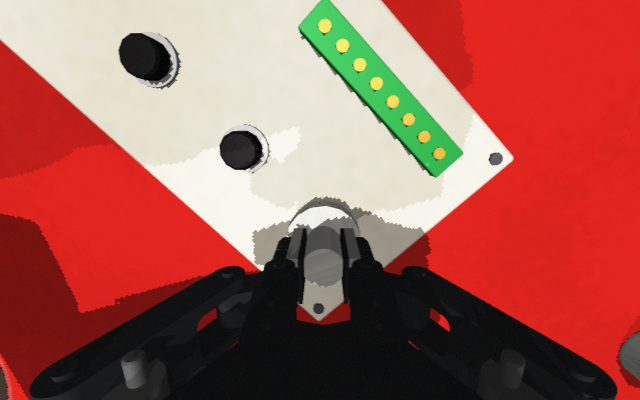

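```bash

cat > m.py <<'E'
from h import *
from scipy.optimize import least_squares
c=cam("wrist"); P=cloud(c); px=c["pixels"].astype(int); s=env.get_state(); print("tcp",s["tcp_pos"].round(4))
zt=s["tcp_pos"][2]-.028+.0125
m=(np.abs(P[...,2]-zt)<.004)&(np.hypot(P[...,0]-.4875,P[...,1]+.119)<.032)
n,l,st,ce=cv2.connectedComponentsWithStats(m.astype(np.uint8)); print("z med",np.median(P[m][:,2]),m.sum(),zt)
# upper boundary per column (front arc)
pts=[]
for col in range(285,361):
    r=np.nonzero(m[:,col])[0]
    if len(r): pts.append(px2w(c,r.min()-.5,col,z=float(np.median(P[m][:,2])))[:2])
pts=np.array(pts)
f=least_squares(lambda p:np.hypot(*(pts-p).T)-.022,[.4875,-.119],loss="soft_l1",f_scale=.0005); print("skirt centre",f.x.round(4),"res",np.abs(f.fun).mean(),len(pts))
ks=[k for k in keys(c) if k[0]>300]
for k in ks: print(k)
u=np.array([.0102,-.0743])/np.hypot(.0102,.0743)*.075
for k in ks: 
    w=k[2][:2]; i=round((w[1]+.1214)/.0738)
    if i>0: print("A from key",i,(w+i*u).round(4), "cap-A mm",((f.x-w-i*u)*1e3).round(1))
E
python3 m.py 2>/dev/null
```

```text
tcp [ 0.489  -0.1199  0.1017]
z med 0.08512824286833348 1436 0.08615065084325782
skirt centre [ 0.4884 -0.1203] res 0.00025797839154382044 74
(np.int32(1830), array([ 56.6, 139.5]), array([0.4667, 0.0243, 0.0655]), np.float64(0.065), array([0.4664, 0.0246]))
(np.int32(1271), array([149.7, 237.1]), array([ 0.4767, -0.0485,  0.0655]), np.float64(0.0652), array([ 0.4766, -0.0485]))
A from key 2 [ 0.4871 -0.1243] cap-A mm [1.3 4. ]
A from key 1 [ 0.4869 -0.1228] cap-A mm [1.5 2.5]
```

```bash
python3 -c "
from h import *
delta([.4876,-.1228,.0865])"
```

```text
from [ 0.489  -0.1199  0.1017] tool d mm [-3.6  1.1 15. ] total units [-0.0044  0.0014  0.0188] norm 0.0155
```

```bash

python3 -m creep '{"hand":[8,8,8,8,8],"delta_pos":[[-0.0044,0.0014,0],[0,0,0.006],[0,0,0.007],[0,0,0.0058],[0,0,0]],"turn":[0,0,0,0,0]}'
python3 m.py 2>/dev/null
python3 - <<'E'
from h import *
fz(3)
c=cam("wrist"); save(c,"h_w"); cv2.imwrite("pics/h_wz.png",cv2.resize(c["pixels"][120:320,210:430][...,::-1],None,fx=3,fy=3))
delta([.4876,-.1228,.0795])
E
```

```text
clock: 14.18
tcp_pos: [0.486, -0.1222, 0.0844]
orientation: [-0.022, 0.895, 0.446, 0.002]
wrist_force: [-0.9, 0.1, -0.2]
finger_gap: 0.0182
tcp [ 0.4862 -0.1223  0.0848]
z med 0.06800089221313352 1429 0.06934117106636524
skirt centre [ 0.4853 -0.1228] res 0.00020425082885083205 74
(np.int32(2379), array([ 41.1, 118.3]), array([0.4668, 0.0241, 0.0655]), np.float64(0.065), array([0.4665, 0.0244]))
(np.int32(1599), array([145.7, 228.2]), array([ 0.4768, -0.0487,  0.0655]), np.float64(0.0652), array([ 0.4766, -0.0487]))
A from key 2 [ 0.4872 -0.1245] cap-A mm [-1.9  1.7]
A from key 1 [ 0.487 -0.123] cap-A mm [-1.7  0.2]
F [-0.11  0.02 -0.21] fz [ 0.1  -0.11 -0.63] tcp [ 0.48672 -0.12247  0.08546] z [0.08521 0.08549 0.08568] t 14.38
from [ 0.487  -0.1226  0.0858] tool d mm [0.  0.8 6.3] total units [0.0001 0.001  0.0078] norm 0.0063
```

View pics/h_wz.png

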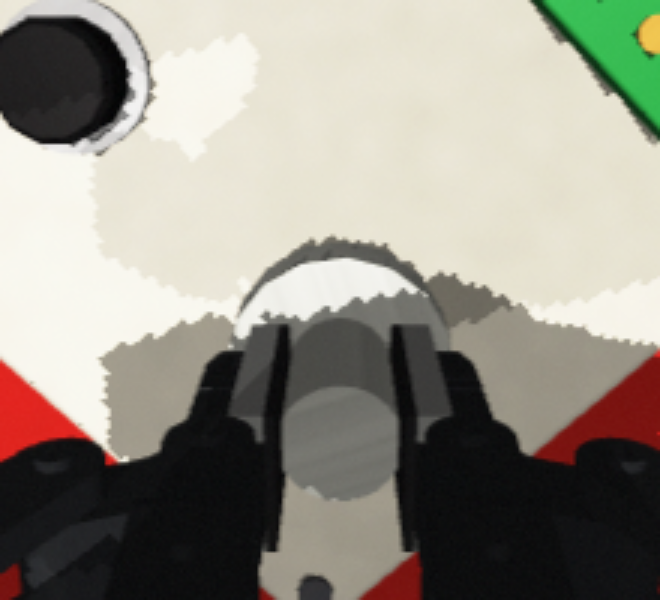

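```bash

python3 -m creep '{"hand":[8,8,8,8,8],"delta_pos":[[0,0.0005,0.001],[0,0,0.001],[0,0,0.001],[0,0,0.001],[0,0,0]],"turn":[0,0,0,0,0]}'
python3 -c "
from h import *
fz(4)"
```

```text
clock: 14.85
tcp_pos: [0.4871, -0.1226, 0.0823]
orientation: [-0.021, 0.895, 0.446, 0.003]
wrist_force: [-0.3, -0.2, 0.3]
finger_gap: 0.0182
F [-0.52  0.27 -0.7 ] fz [-1.4  -0.56 -0.68 -0.15] tcp [ 0.48714 -0.12267  0.08246] z [0.0824  0.08247 0.08248 0.08249] t 15.05
```

```bash

python3 -m creep '{"hand":[8,8,8,8,8],"delta_pos":[[0,0,0.0005],[0,0,0.0005],[0,0,0.0005],[0,0,0.0005],[0,0,0]],"turn":[0,0,0,0,0]}'
python3 -c "
from h import *
fz(4)"
```

```text
clock: 15.47
tcp_pos: [0.4871, -0.1226, 0.0808]
orientation: [-0.021, 0.895, 0.446, 0.003]
wrist_force: [0.4, 0.2, -1.5]
finger_gap: 0.0181
F [ 0.16 -0.18 -0.83] fz [-1.1  -0.85 -1.26 -0.09] tcp [ 0.48715 -0.1226   0.08088] z [0.08085 0.08087 0.08088 0.0809 ] t 15.67
```

```bash

python3 -m creep '{"hand":[8,8,8,8,8],"delta_pos":[[0,0,0.0004],[0,0,0.0004],[0,0,0.0004],[0,0,0],[0,0,0]],"turn":[0,0,0,0,0]}'
python3 -c "
from h import *
fz(3)"
python3 -m creep '{"hand":[8,8,8,8,8],"delta_pos":[[0,0,0.0004],[0,0,0.0004],[0,0,0.0004],[0,0,0],[0,0,0]],"turn":[0,0,0,0,0]}'
python3 -c "
from h import *
fz(3)"
```

```text
clock: 16.08
tcp_pos: [0.4871, -0.1226, 0.0799]
orientation: [-0.021, 0.895, 0.446, 0.003]
wrist_force: [0.2, 0.3, -1.0]
finger_gap: 0.0186
F [ 0.42 -0.08 -0.73] fz [-0.85 -0.9  -0.44] tcp [ 0.48714 -0.12257  0.07993] z [0.07992 0.07991 0.07996] t 16.23
clock: 16.65
tcp_pos: [0.4872, -0.1226, 0.0795]
orientation: [-0.021, 0.895, 0.446, 0.003]
wrist_force: [-1.4, 2.2, 6.1]
finger_gap: 0.0183
F [-1.58  1.27  5.87] fz [5.71 5.9  6.01] tcp [ 0.48722 -0.12258  0.07946] z [0.07945 0.07945 0.07947] t 16.8
```

Contact came at TCP z 0.0795, which is the grasp height (0.0295) plus 50 mm, so the cap is flat on the panel. I'll release it, lift, and check.

```bash
python3 m.py 2>/dev/null | head -3
python3 -m creep '{"hand":[24,32,40,40,40],"delta_pos":[[0,0,0],[0,0,0],[0,0,0],[0,0,0],[0,0,0]],"turn":[0,0,0,0,0]}'
python3 -m creep '{"hand":[40,40,40,40,40],"delta_pos":[[0,0,-0.005],[0,0,-0.02],[0,0,-0.03],[0,0,-0.035],[0,0,-0.035]],"turn":[0,0,0,0,0]}'
python3 -m creep '{"hand":[40,40,40,40,40],"delta_pos":[[-0.04,0,0],[-0.04,0,0],[-0.04,0,0],[-0.02,0,0],[0,0,0]],"turn":[0,0,0,0,0]}'
python3 - <<'E' 2>/dev/null
from h import *
for n in ["wrist","top","scene"]:
    c=cam(n); save(c,"i_"+n); P=cloud(c); m=np.hypot(P[...,0]-.487,P[...,1]+.121)<.032
    for lo,hi in [(.059,.068),(.085,.1)]:
        k=m&(P[...,2]>lo)&(P[...,2]<hi); q=P[k]
        r=np.argwhere(k).mean(0)
        print(n,len(q),"zmed",np.median(q[:,2]).round(4),"mean",q.mean(0).round(4),r.round(1),"mid",((q.max(0)+q.min(0))/2).round(4), px2w(c,*r,z=(.0625,.0925)[lo>.08]).round(4))
    print([(k[2],k[3]) for k in keys(c) if k[0]>30])
print(env.get_state()["tcp_pos"])
E
```

```text
tcp [ 0.4873 -0.1226  0.0795]
z med 0.06307933198076951 1431 0.06397149080134103
skirt centre [ 0.4867 -0.1231] res 0.00024377234899901646 74
clock: 17.27
tcp_pos: [0.4871, -0.1225, 0.0788]
orientation: [-0.021, 0.895, 0.446, 0.003]
wrist_force: [0.5, 0.7, -0.0]
finger_gap: 0.0404
clock: 17.68
tcp_pos: [0.488, -0.1263, 0.1799]
orientation: [-0.021, 0.895, 0.446, 0.003]
wrist_force: [1.8, -1.3, 0.8]
finger_gap: 0.0403
clock: 18.1
tcp_pos: [0.4196, -0.2181, 0.1765]
orientation: [-0.02, 0.895, 0.445, 0.003]
wrist_force: [1.0, 0.8, 0.7]
finger_gap: 0.0401
wrist 1607 zmed 0.0626 mean [ 0.485  -0.1256  0.0626] [ 62.  322.2] mid [ 0.486  -0.1234  0.0635] [ 0.4852 -0.1255  0.0625]
wrist 730 zmed 0.0925 mean [ 0.4859 -0.1237  0.0923] [ 50.1 319.9] mid [ 0.4861 -0.1235  0.0902] [ 0.4859 -0.1237  0.0925]
[(array([ 0.4689, -0.0589,  0.0655]), np.float64(0.0584))]
top 176 zmed 0.0628 mean [ 0.4833 -0.1226  0.0628] [220.7 364.7] mid [ 0.4839 -0.1246  0.0633] [ 0.4833 -0.1227  0.0625]
top 59 zmed 0.0925 mean [ 0.4838 -0.1235  0.0926] [219.3 366.9] mid [ 0.4846 -0.1238  0.0915] [ 0.4839 -0.1235  0.0925]
[(array([ 0.4737, -0.0479,  0.0655]), np.float64(0.0655)), (array([0.4631, 0.0254, 0.0655]), np.float64(0.0659)), (array([0.4532, 0.0991, 0.0655]), np.float64(0.0653))]
scene 105 zmed 0.0638 mean [ 0.4879 -0.1185  0.0637] [176.2 296.1] mid [ 0.4856 -0.1217  0.0635] [ 0.4874 -0.1193  0.0625]
scene 46 zmed 0.0937 mean [ 0.4856 -0.1217  0.0927] [168.4 295.7] mid [ 0.4849 -0.1224  0.0917] [ 0.4856 -0.1218  0.0925]
[(array([ 0.4774, -0.0457,  0.0655]), np.float64(0.0652)), (array([0.4666, 0.0284, 0.0655]), np.float64(0.0659)), (array([0.4559, 0.1028, 0.0655]), np.float64(0.0643))]
[ 0.42132136 -0.21579822  0.17646687]
```

View pics/i_wrist.png

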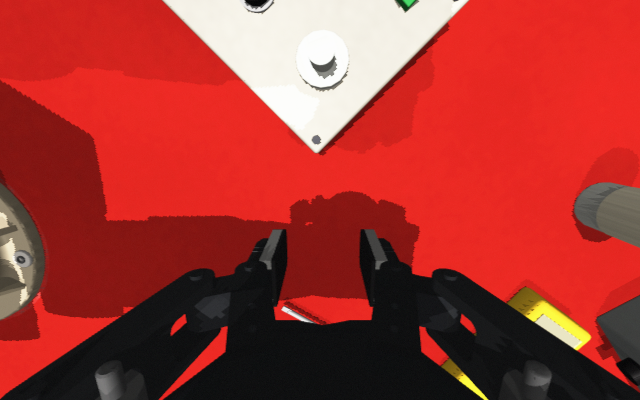

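View pics/i_scene.png

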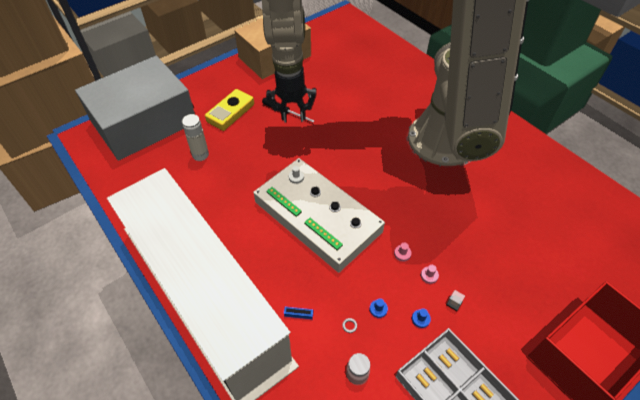

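The cap stands flat: its skirt top is at 62.6 mm and its post top at 92.5 mm, both as they should be. The wrist picture shows it on the panel at about row 60, col 322, with the gripper clear of everything. I'll let the arm settle, then hand in.

```bash

python3 -m creep '{"hand":[40,40,40,40,40],"delta_pos":[[0,0,0],[0,0,0],[0,0,0],[0,0,0],[0,0,0]],"turn":[0,0,0,0,0]}'
python3 -c "
from h import *
print(env.hand_in())"
```

```text
clock: 18.67
tcp_pos: [0.4214, -0.2155, 0.1762]
orientation: [-0.021, 0.894, 0.447, 0.003]
wrist_force: [0.8, -0.2, 0.5]
finger_gap: 0.0399
the job is handed in; nothing more can be done
None
```

The sound button was the first one I pressed, at the −y end of the row. The lockout cap now stands flat over it, and I handed the job in at about 19 s on the robot's clock.

- **Button:** it resisted up to about 4 N, then the force dropped to zero on the next 0.7 mm step. The cameras then showed its top at about 56 mm above the table, about 6 mm above the panel. I did not press the other three.
- **Cap on the panel:** it came down past the collar and met the panel at its grasp height plus 50 mm, pressing at about 6 N. After I let go, the wrist camera put its skirt top at 62.6 mm and its post top at 92.5 mm, as expected for flat and upright.
- **Centring:** the cap can only stand flat over the collar if it is within about 3 mm of centre, and my direct estimates agree with that.
- **Bystanders:** they looked unmoved in the last scene picture, but I did not measure them.

Not everything went cleanly:
- **Gripper tilt:** on the way to the cap the last joint hit its range limit and left the gripper tilted about 2.4° for the rest of the job. It did not affect the final fit.
- **Camera differences:** the cameras disagreed by 2–4 mm on absolute positions. I aimed the cap from displacements, corrected using the known 75 mm button spacing.

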